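# Unload the spun vial bucket from the swing-out centrifuge

### The arm

A 7-joint arm with a two-finger parallel gripper is mounted at the origin on the work surface. World frame = base frame: x ahead of the robot, y to its left, z up, the work surface at z = 0. Lengths are in mm, angles in rad, forces in N, time in s.
With the tool pointing down it reaches from about 350 to 900 mm from the base axis. Payload 7.2 kg.
Tool frame: the origin (TCP) lies midway between the tips of the shut fingers; the grasp point (between the pads) lies 19 mm behind it (r.grip_point_offset is the z of the grasp point in the tool frame, in mm); z points along the fingers, y is the direction in which the jaws open and shut (so a half turn about z gives the same grasp; the last joint's range is limited). The gripper opens to 85 mm and grips with 20 to 120 N. Pads are 22 mm wide; open, the fingers measure 114 mm over their backs; the gripper's body (76 mm by 85 mm) begins 54 mm behind the grasp point. The pads swing forward as they close: fully open they stand 13 mm farther back than shut.
Start: joints at [-0.068, 0.411, -0.013, 1.596, 0.006, 1.134, -0.082], TCP at [625.003, -0.011, 231.297] pointing down, gripper open.
Joint ranges: [-2.95, 2.95], [-0.29, 1.99], [-1.47, 1.44], [0.14, 2.54], [-1.03, 4.17], [0.13, 1.85], [-2.86, 2.86]. Speed limits (rad/s): [2.39, 2.39, 3.01, 3.01, 3.14, 3.14, 3.14].

### API

Orientations are given as [roll, pitch, yaw] about the fixed x, y, z axes, in that order (R = Rz(yaw) Ry(pitch) Rx(roll)).
In Python, from cell import monitor, viewer, r gives the robot as it stands.
- The arm moves only by the tool drive_tool, never from a script. Its arguments are lists of equal length, an entry for each row: "rot": the turn, a rotation vector about the tool's x, y, z in rad, a list of three; "delta_pos": the shift along the tool's x, y, z in m, a list of three; "gripper": the opening, from 0 (shut) to 1 (fully open). In form: {"rot": [[wx, wy, wz], ...], "delta_pos": [[tx, ty, tz], ...], "gripper": [gripper, ...]}. A call has 1 to 20 rows; each row is the pose to reach, as a shift and turn from the pose measured when the call began, along the tool's axes at that moment; what a row does not reach only later rows make up. A row lasts 1/12 s, in which the tool goes at most 41.7 mm and 7.16 degrees, less where a joint would pass 70% of its speed; a pose out of reach is approached as far as the arm can. A call with a gripper value outside its range is refused whole. The fingers move at their own pace and stop on an object; "newtons" is the grip in N (left out, the last holds). Time passes only in rows, so rows that repeat a pose let the fingers close. It gives the time, the measured TCP pose, the force and the opening at its end, in the units of the state.
- monitor.state(): the state, without advancing time (a new reading comes with each control period).
- viewer.capture(name): name is "scene" or "side" or "wrist"; returns (picture, depth): 420x560x3 uint8, red, green, blue; 420x560 float32, mm along the optical axis (not along the pixel's ray), 0 where there is no reading.
- viewer.camera_params(name): a dict with "camera_matrix" (3x3 intrinsics, pixels), "origin" and "orientation" of the camera in the world. Camera axes: x right, y down, z forward; pixel columns grow to the right and rows downward; lengths in mm; the calibration is good to about 2 mm. A picture is of the moment at which its call begins: read the wrist's pose just before it. camera_params takes no time and is no camera call; for the wrist camera it gives the pose at the moment of the call.
- r.hand_in(): hands the job in, once; it reports no verdict.
The state is a dict: "t": time; "joint_pos": joint angles; "joint_velocities": joint speeds; "tau": joint torques, N m; "tool_pos": TCP position; "tool_rot": TCP orientation; "ft_force": force on the tool from outside, world axes, zero at the start; "moment": the same for the moment, N m; "gripper_width": finger opening in mm.
Only numpy, scipy, OpenCV 4.12 (cv2) and the standard library are available. Lean on these libraries where they do the work, as an engineer would, in place of code of your own. Each camera call takes 0.05 s, during which the arm holds its last target.

### The job

The centrifuge has been braked to a stop and its lid is off: first set its brake-off-run toggle to the centre (off) position without going through to run. Then lift the bucket with the four capped amber vials straight up off the rotor's trunnion pins, without letting it swing, catch or drag the rotor round, so that the settled layers are not stirred. Stand it gently and upright on the floor of the steel tray beside the bottle, let go, and leave the other buckets hanging and everything else where it is.

Things in the scene. Friction and masses are not known exactly. Their poses are not given: they have to be found in the camera images.
- toggle (a joint): bat toggle of the switch on the centrifuge's control housing, a hinge, rad: +0.42 = brake (bat leans to the centrifuge's +x, its state at the start), 0 = off (bat upright), -0.42 = run (leans to the centrifuge's -x). Sprung detents hold it in all three with about 3 N at the tip; let go within 0.2 of upright it springs to 0, pushed 0.2 or more past upright it snaps over into run. It must end within 0.08 of 0
- toggle_tip (a point): point on the bat's axis 50 mm above its pivot, moving with the bat; the bat is a steel stick of round section, 62 mm long, 15 mm in diameter near the tip and 9 mm at the foot. The z axis runs along the bat
- toggle_pivot (a point): the toggle's pivot, fixed, 2 mm above the top of the control housing (which is 152 mm above the table). The bat swings in the centrifuge's x-z plane. A timer knob 17 mm in radius and 20 mm tall stands 108 mm away in the centrifuge's +x
- centrifuge: round white bench centrifuge, fixed, lid off: drum 364 mm across, rim 180 mm high, bowl 336 mm across with its floor 30 mm up. Origin on the drum's axis at table height, z up. The control housing (216 mm along x, 152 mm high, its outer face 270 mm from the axis) is on the -y side
- rotor: aluminium four-armed swing-out rotor inside the bowl, origin on its axis at the height of the trunnion pins (108 mm above the table); it can turn about the vertical axis under a light push. Four buckets hang 108 mm from the axis, on its +x, -x, +y and -y sides; each hangs between two arms 104 mm apart on two pins 10 mm thick
- rotor_place (a point): point on the rotor midway between the two pins of its +x place, 108 mm from its axis, turning with it: it must not be dragged round more than 25 mm
- vial_bucket: the bucket to take: aluminium cup 72 mm across and 74 mm high with four black-capped amber vials and a steel grip fin on top, 122 mm high in all, 0.5 kg (varies 20 %). Origin at the centre of its underside, z up. It hangs on the pins by two ears (96 mm across them along its own y) with slots open downwards, 13 mm wide: raised 20 mm it is off the pins. Its own x is radial to the rotor, it swings about its own y. At the start its underside is 50 mm above the table
- vial_bucket_center (a point): centre of the vial bucket, half-way up (61 mm above its underside)
- vial_bucket_grip (a point): middle of the vial bucket's grip fin, 107 mm above its underside: a flat steel plate 10 mm thick along the bucket's x, 44 mm wide along its y, 31 mm high (15.5 above and below this point). The vial caps end 88 mm above the underside
- weight_bucket_center (a point): centre (61 mm above its underside) of the like bucket at the opposite place of the rotor, with the same fin but a steel balance weight and no vials: leave it hanging
- empty_bucket_a_center (a point): centre of an empty bucket without fin (37 mm above its underside): leave it hanging
- empty_bucket_b_center (a point): centre of the other empty bucket without fin (37 mm above its underside): leave it hanging
- tray: shallow steel tray, fixed, 240 mm along its x, 160 mm along its y, walls 3 mm thick and 18 mm high, floor 3 mm thick. Origin at the centre of its underside on the table. Its -x half is free; the bottle stands in its +x half
- tray_bottle_center (a point): centre (half-way up) of the amber bottle standing in the tray, 48 mm across, 100 mm high: leave it
- bottle_tall_center (a point): centre of an amber bottle 68 mm across, 150 mm high, on the table: leave it
- bottle_mid_center (a point): centre of an amber bottle 56 mm across, 120 mm high, on the table: leave it
- jar_white_center (a point): centre of a white jar 72 mm across, 60 mm high, on the table: leave it
- bottle_small_center (a point): centre of an amber bottle 40 mm across, 80 mm high, on the table: leave it
Things that resemble listed ones, but are neither listed nor needed, are in the scene too. What is shaped like the part that bears empty_bucket_a_center but blue is not meant. Leave any purple look-alike of the part that bears empty_bucket_b_center alone.

How it is judged:
By the outcome, as a careful person would: the job done as asked, in the order asked, and still so for the second after the job is handed in, with the robot touching nothing.
It also fails if it takes over 69 s, if anything falls off the work surface, if the arm or the gripper's body presses on something with over 40 N, if the wrist force passes 120 N, or if a joint passes its speed limit or range.

## Working session

There is one attempt and no reset: what is moved stays moved. The work goes in short steps, Python scripts to look and compute and a tool call to move; the robot and the scene stay as the last step left them, time stands still between calls to the robot, and variables do not carry over. Pictures are saved under pics/ and viewed, and the job is handed in when it is done.

Besides the shell and the picture viewer there is one more tool, called after ">>>" as name(argument=value, ...), one argument or row to a line, values as JSON. drive_tool: Moves the arm, as the interface text tells. Its arguments: {"type":"object","properties":{"rot":{"type":"array"},"delta_pos":{"type":"array"},"gripper":{"type":"array"},"newtons":{"type":"number"}},"required":["rot","delta_pos","gripper"]}

```bash
mkdir -p pics; ls; python3 - <<'E'
from cell import monitor, viewer, r
import cv2,numpy as np
print(monitor.state()); print(r.grip_point_offset)
for n in("scene","side","wrist"):
    p=viewer.camera_params(n); print(n,p)
    im,d=viewer.capture(n); cv2.imwrite(f"pics/{n}0.png",im[:,:,::-1]); np.save(f"pics/{n}0.npy",d)
E
```

```text
pics
{'t': 0.0, 'joint_pos': array([-0.06820219,  0.41190924, -0.01271002,  1.59705987,  0.00561535,
        1.1343021 , -0.08220111]), 'joint_velocities': array([-0.00064732,  0.00130525, -0.00030254, -0.00021731, -0.0020666 ,
       -0.00136103, -0.00121062]), 'tau': array([-1.18789325e-03, -6.00636005e+01,  6.81361444e-01, -2.99419034e+01,
        1.37590774e-02,  1.04116063e-02,  2.51732433e-05]), 'tool_pos': array([ 6.24494638e+02, -4.71428152e-02,  2.30440798e+02]), 'tool_rot': array([-3.13995506e+00,  1.31378190e-04,  1.57082690e+00]), 'ft_force': array([ 0.28529295,  0.19431925, -0.32574456]), 'moment': array([ 0.02709123, -0.00853175, -0.01145467]), 'gripper_width': 85.33232024494622}
-18.700000000000003
scene {'camera_matrix': array([[450.82184347,   0.        , 278.41982286],
       [  0.        , 450.82184347, 208.87784435],
       [  0.        ,   0.        ,   1.        ]]), 'origin': array([1267.08513972,  194.45349512,  823.53059522]), 'orientation': array([-2.3166404 , -0.0214925 ,  1.81977269])}
side {'camera_matrix': array([[422.972048  ,   0.        , 276.12392144],
       [  0.        , 422.972048  , 212.27717968],
       [  0.        ,   0.        ,   1.        ]]), 'origin': array([424.78472282, 848.34101953, 775.38441938]), 'orientation': array([-2.21439212, -0.01884262, -2.9986637 ])}
wrist {'camera_matrix': array([[293.62358313,   0.        , 275.66977143],
       [  0.        , 293.62358313, 208.05919154],
       [  0.        ,   0.        ,   1.        ]]), 'origin': array([624.30309696,  75.6450315 , 374.05953564]), 'orientation': array([ 2.83906011e+00,  1.46450854e-03, -1.09528115e-03])}
```

View pics/scene0.png

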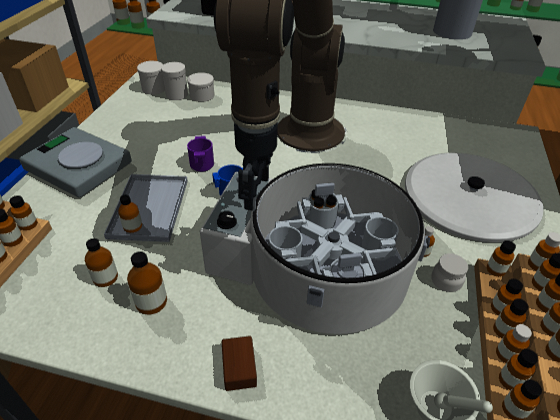

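View pics/side0.png

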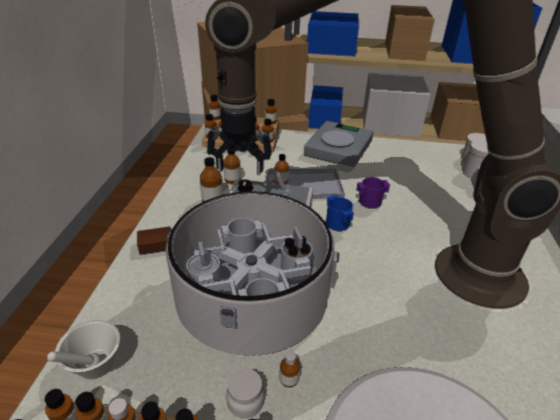

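View pics/wrist0.png

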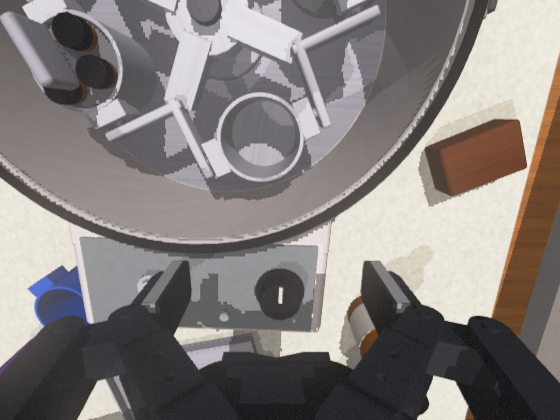

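The gripper stands over the housing. In the wrist view the toggle is near (150,280) and the timer knob at (280,293). The vial bucket, with three black caps visible and the fin, is at (75,60). Next I measure these from depth.

```bash
cat > h.py <<'E'
import numpy as np,cv2
from scipy.spatial.transform import Rotation as R
from cell import monitor, viewer, r
def cloud(d,p):
    K=p['camera_matrix'];v,u=np.mgrid[:d.shape[0],:d.shape[1]]
    P=np.stack([(u-K[0,2])/K[0,0]*d,(v-K[1,2])/K[1,1]*d,d],-1)
    W=P@R.from_euler('xyz',p['orientation']).as_matrix().T+p['origin']
    W[d<=0]=np.nan
    return W
def grab(n,tag):
    p=viewer.camera_params(n);im,d=viewer.capture(n);cv2.imwrite(f"pics/{n}{tag}.png",im[:,:,::-1])
    np.savez(f"pics/{n}{tag}.npz",im=im,d=d,K=p['camera_matrix'],o=p['origin'],e=p['orientation'])
    return im,d,p
def proj(X,p):
    c=(np.asarray(X)-p['origin'])@R.from_euler('xyz',p['orientation']).as_matrix()
    return c[...,:2]/c[...,2:]*p['camera_matrix'][0,0]+p['camera_matrix'][:2,2]
def circ(P):
    A=np.c_[2*P,np.ones(len(P))];s=np.linalg.lstsq(A,(P**2).sum(1),rcond=None)[0]
    return s[:2],np.sqrt(s[2]+s[0]**2+s[1]**2)
E
python3 - <<'E'
from h import *
for n in("scene","side","wrist"):
    p=viewer.camera_params(n);d=np.load(f"pics/{n}0.npy");W=cloud(d,p);im=cv2.imread(f"pics/{n}0.png")
    z=W[...,2]
    # rim
    reg=(abs(z-180)<4)&(W[...,1]>-20)&(W[...,1]<520)&(W[...,0]>300)
    P=W[reg][:,:2]
    if n!="wrist":
        for _ in range(6):
            c,rad=circ(P); e=abs(np.hypot(*(P-c).T)-rad); P=P[e<max(8,np.percentile(e,90))]
    else: c,rad=circ(P)
    print(n,'rim',len(P),c,rad)
    t=z[(abs(z)<15)]; print('table z med',np.median(t))
    h=(abs(z-152)<4)&(abs(W[...,0]-600)<200)&(abs(W[...,1]+0)<140)
    print('housing',h.sum()); 
    if h.sum()>50: print(cv2.minAreaRect(W[h][:,:2].astype(np.float32)))
    if n=="wrist":
        for q in [(150,280),(280,293),(223,317),(35,50),(75,32),(95,72),(62,92)]:print(q,W[q[1],q[0]])
E
python3 - <<'E'
import cv2
im=cv2.imread('pics/wrist0.png')
cv2.imwrite('pics/w0a.png',cv2.resize(im[220:340,60:340],None,fx=2.8,fy=2.8,interpolation=2))
im=cv2.imread('pics/side0.png')
cv2.imwrite('pics/s0a.png',cv2.resize(im[170:310,160:350],None,fx=4,fy=4,interpolation=2))
E
```

```text
scene rim 1707 [569.56520046 157.45917242] 172.77972858630474
table z med 0.34124830686329233
housing 2094
((579.065673828125, 12.8980712890625), (251.94227600097656, 359.1799621582031), 89.71422576904297)
side rim 1759 [568.01166859 160.29769257] 172.72440286029183
table z med 1.0821781901514669
housing 1164
((568.246337890625, 13.476959228515625), (252.39503479003906, 333.6354064941406), 89.88017272949219)
wrist rim 7749 [569.05866897 156.14514669] 170.84241558330865
table z med 1.2924849131533733
housing 18519
((580.1541748046875, 10.660148620605469), (315.8493957519531, 253.95150756835938), 0.8242999315261841)
(150, 280) [568.54796392   6.6493423  259.76040485]
(280, 293) [627.36708488 -57.47374333 172.80017232]
(223, 317) [577.63598365 -92.44553093 156.59027158]
(35, 50) [473.83084338 115.40908677 169.90432048]
(75, 32) [482.52790487 132.66220832 139.57465099]
(95, 72) [491.87032802 106.82331031 139.55310302]
(62, 92) [464.29486727  93.25405309 138.92284107]
```

View pics/w0a.png

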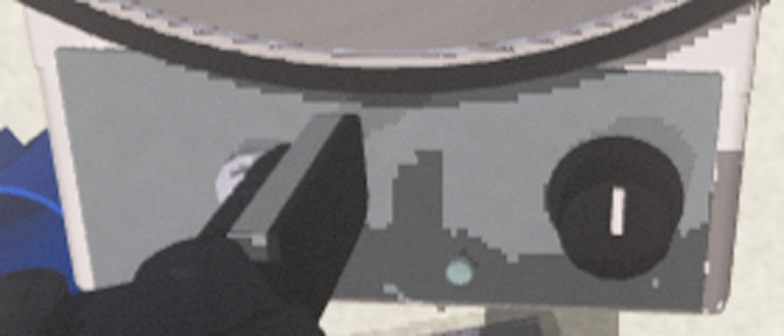

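View pics/s0a.png

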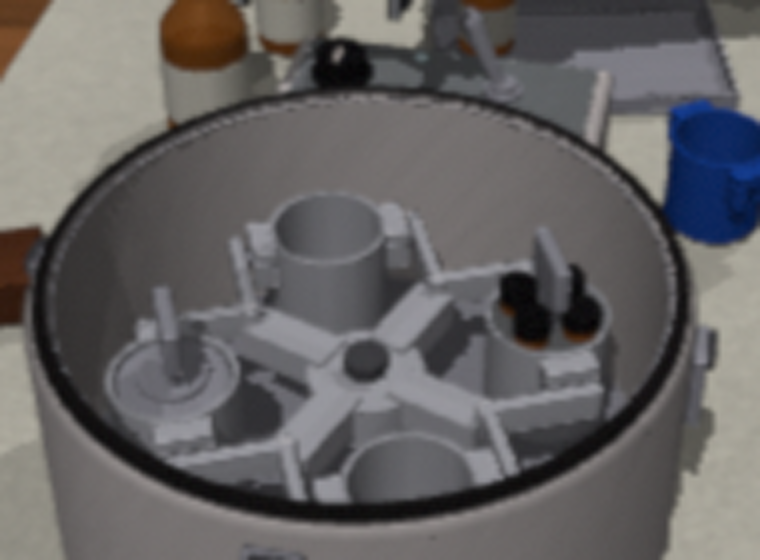

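>>> drive_tool(
  rot=[
    [0,0,0],
    [0,0,0],
    [0,0,0],
    [0,0,0],
    [0,0,0],
    [0,0,0],
  ],
  delta_pos=[
    [-0.02,0,-0.02],
    [-0.04,-0.01,-0.04],
    [-0.06,-0.02,-0.06],
    [-0.08,-0.03,-0.08],
    [-0.1,-0.04,-0.09],
    [-0.1,-0.04,-0.09],
  ],
  gripper=[1,1,1,1,1,1],
)

```text
t: 0.65
tool_pos: [583.9, -105.7, 323.7]
tool_rot: [3.139, 0.003, 1.564]
ft_force: [0.4, -1.2, -0.0]
gripper_width: 85.3
```

```bash
python3 - <<'E'
from h import *
s=monitor.state();print(s['t'],s['tool_pos'],s['tool_rot'])
for n in("scene","side","wrist"): grab(n,"1")
E
```

```text
0.65 [ 583.85233834 -105.73770785  323.74633156] [3.1392525  0.00318318 1.56437791]
```

View pics/wrist1.png

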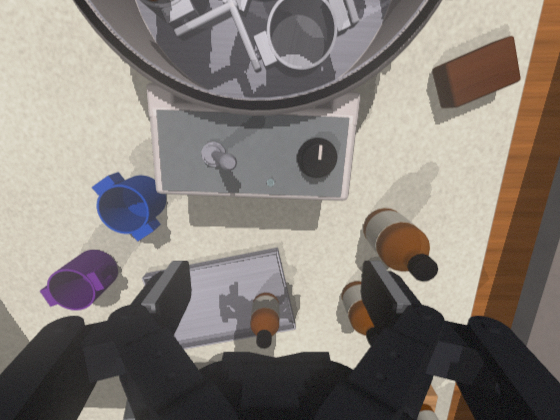

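View pics/scene1.png

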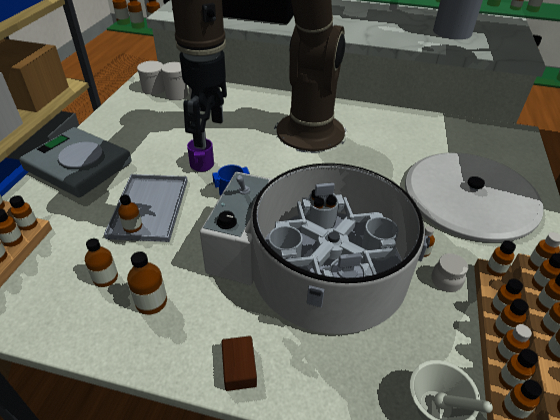

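View pics/side1.png

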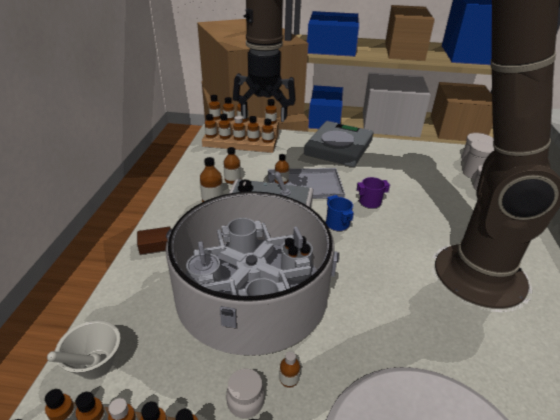

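Wrist view: toggle foot near (212,153) and tip (228,161), so the bat leans to +x. The knob is at (317,157), the tray spans (150–300, 250–345), and its bottle is at (265,318). The tray's left half is free.

```bash
python3 - <<'E'
from h import *
D={}
for n in("scene","side","wrist"):
    f=np.load(f"pics/{n}1.npz");p=dict(camera_matrix=f['K'],origin=f['o'],orientation=f['e']);D[n]=(f['im'],f['d'],p,cloud(f['d'],p))
im,d,p,W=D['wrist'];z=W[...,2]
# housing
m=((abs(z-152)<5)).astype(np.uint8); m[:95]=0;m[205:]=0;m[:,:140]=0;m[:,370:]=0
m=cv2.morphologyEx(m,cv2.MORPH_OPEN,np.ones((3,3)))
P=W[m>0];print('housing n',len(P),'z',np.median(P[:,2]));print(cv2.minAreaRect(P[:,:2].astype(np.float32)), P.min(0),P.max(0))
# front edge fit (min y per x)
xs=np.arange(500,660,8);ed=[P[abs(P[:,0]-x)<3][:,1].min() for x in xs if (abs(P[:,0]-x)<3).sum()>5];print('edge slope',np.polyfit(xs[:len(ed)],ed,1))
# above housing
k=(z>158)&(z<230);k[:110]=0;k[195:]=0;k[:,:160]=0;k[:,350:]=0
nl,lab,st,cc=cv2.connectedComponentsWithStats(k.astype(np.uint8))
for i in range(1,nl):
    if st[i,4]>15:
        Q=W[lab==i];print(i,st[i],Q.mean(0).round(1),Q.min(0).round(1),Q.max(0).round(1))
        top=Q[Q[:,2]>Q[:,2].max()-8];print('  top',top.mean(0).round(1),len(top))
# tray
t=(z>1.5)&(z<25);t[:240]=0
print('tray')
for n in('scene','wrist'):
    im,d,p,W=D[n];z=W[...,2]
    t=(abs(z-18)<4)&(W[...,1]<-120)&(W[...,1]>-420)&(W[...,0]>400)&(W[...,0]<720)
    P=W[t][:,:2].astype(np.float32);print(n,len(P),cv2.minAreaRect(P))
for n in('scene','side'):
    im,d,p,W=D[n];z=W[...,2]
    k=(abs(z-165)<12)&(np.hypot(W[...,0]-569,W[...,1]-157)<150)
    nl,lab,st,cc=cv2.connectedComponentsWithStats(k.astype(np.uint8))
    for i in range(1,nl):
        if st[i,4]>8:
            Q=W[lab==i];print(n,i,st[i],Q.mean(0).round(1),Q.min(0).round(1),Q.max(0).round(1),cv2.minAreaRect(Q[:,:2].astype(np.float32)))
im=cv2.imread('pics/wrist1.png')
cv2.imwrite('pics/w1a.png',cv2.resize(im[80:210,140:370],None,fx=3.4,fy=3.4,interpolation=2))
E
```

```text
housing n 16357 z 152.8623891538365
((559.8131103515625, -56.96527099609375), (110.67782592773438, 215.45948791503906), 88.11388397216797) [ 450.72226804 -114.90994978  147.00648403] [669.03237478  -4.33917934 156.99555315]
edge slope [-4.22082464e-02 -8.74407436e+01]
1 [213 110  92   6 399] [568.3 -21.3 172.4] [524.4 -24.  160.8] [611.2 -19.3 178.9]
  top [568.4 -20.8 173.7] 276
2 [202 143  35  29 584] [529.7 -62.1 185.8] [507.5 -74.7 158. ] [549.3 -51.  215.1]
  top [542.3 -63.2 211.1] 222
3 [301 143  35  35 924] [626.1 -66.6 171.6] [610.  -85.6 158.1] [643.2 -50.9 175.5]
  top [626.5 -66.9 172. ] 886
tray
scene 303 ((526.43212890625, -323.7479248046875), (198.92410278320312, 345.0997314453125), 69.14196014404297)
wrist 650 ((514.6502685546875, -314.33795166015625), (203.4925537109375, 355.5965881347656), 62.21879196166992)
scene 1 [315 182  20  11 161] [472.8 115.5 164.9] [455.1  94.1 153. ] [483.1 136.2 174.4] ((471.2840881347656, 114.67569732666016), (15.336228370666504, 43.41114044189453), 26.882694244384766)
scene 2 [338 252  24  12 214] [671.3 199.6 165.6] [656.9 178.8 153. ] [681.1 220.8 175.1] ((669.5532836914062, 199.8633575439453), (11.546072959899902, 44.901615142822266), 22.640045166015625)
side 1 [294 227   9  19 110] [468.4 122.9 167.2] [457.4  98.4 153.8] [480.1 139.4 175.6] ((469.2239685058594, 118.79704284667969), (9.429195404052734, 46.18505096435547), 24.505035400390625)
side 2 [198 241   8  20  97] [664.9 208.2 169.2] [655.3 181.8 154.6] [679.9 223.3 176. ] ((667.1231079101562, 202.47235107421875), (9.985889434814453, 43.03313064575195), 23.26342010498047)
```

View pics/w1a.png

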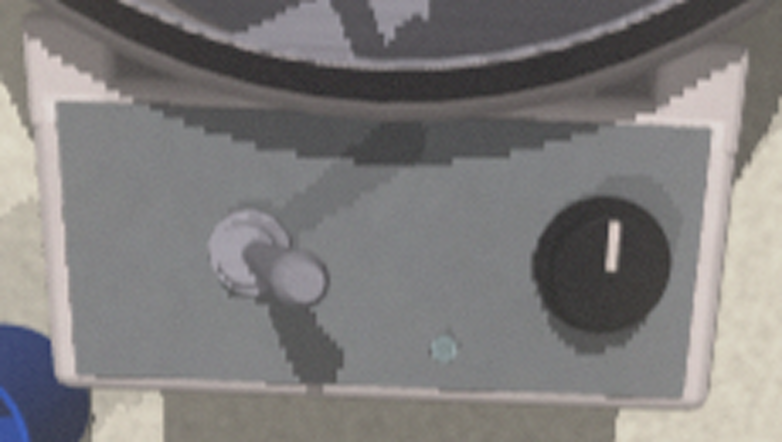

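>>> drive_tool(
  rot=[
    [0,0,0.03],
    [0,0,0.03],
    [0,0,0.03],
    [0,0,0.03],
    [0,0,0.03],
    [0,0,0.03],
  ],
  delta_pos=[
    [0.02,-0.03,0.01],
    [0.035,-0.05,0.03],
    [0.042,-0.0655,0.05],
    [0.042,-0.0655,0.07],
    [0.042,-0.0655,0.08],
    [0.042,-0.0655,0.08],
  ],
  gripper=[1,1,1,1,1,1],
)

```text
t: 1.3
tool_pos: [517.8, -56.5, 237.8]
tool_rot: [-3.135, -0.001, 1.542]
ft_force: [-0.8, -0.8, 0.1]
gripper_width: 85.3
```

```bash
python3 - <<'E'
from h import *
s=monitor.state();print(s['t'],s['tool_pos'],s['tool_rot'])
im,d,p=grab("scene","2")
cv2.imwrite('pics/s2a.png',cv2.resize(im[130:290,170:330,::-1],None,fx=3.7,fy=3.7,interpolation=2))
E
```

```text
1.3 [517.83078361 -56.51265672 237.8444694 ] [-3.13536637e+00 -6.45202598e-04  1.54246416e+00]
```

View pics/s2a.png

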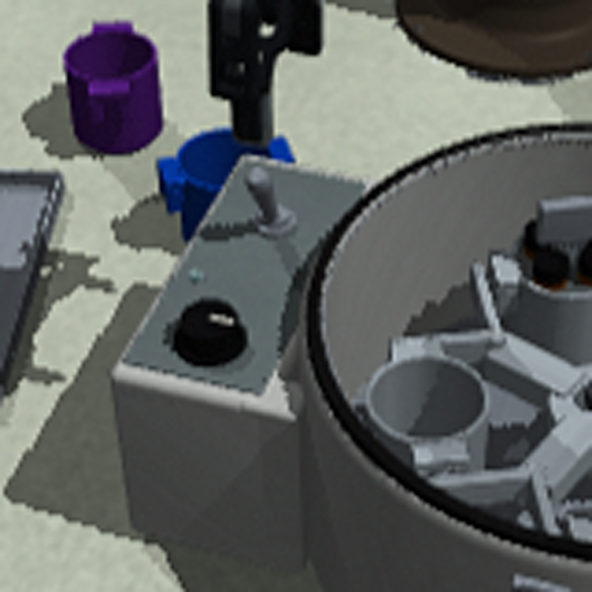

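>>> drive_tool(
  rot=[
    [0,0,0.01],
    [0,0,0.01],
    [0,0,0.01],
    [0,0,0.01],
  ],
  delta_pos=[
    [-0.006,0.001,0.005],
    [-0.006,0.001,0.025],
    [-0.006,0.001,0.05],
    [-0.006,0.001,0.05],
  ],
  gripper=[1,1,1,1],
)

```text
t: 1.68
tool_pos: [518.1, -63.5, 186.1]
tool_rot: [-3.133, -0.0, 1.531]
ft_force: [-0.3, -0.0, -0.4]
gripper_width: 85.1
```

```bash
python3 - <<'E'
from h import *
s=monitor.state();print(s['t'],s['tool_pos'],s['tool_rot'])
im,d,p=grab("scene","3")
cv2.imwrite('pics/s3a.png',cv2.resize(im[130:290,170:330,::-1],None,fx=3.7,fy=3.7,interpolation=2))
E
```

```text
1.6833 [518.06990276 -63.455952   186.14788286] [-3.13251956e+00 -3.50571710e-04  1.53075522e+00]
```

View pics/s3a.png

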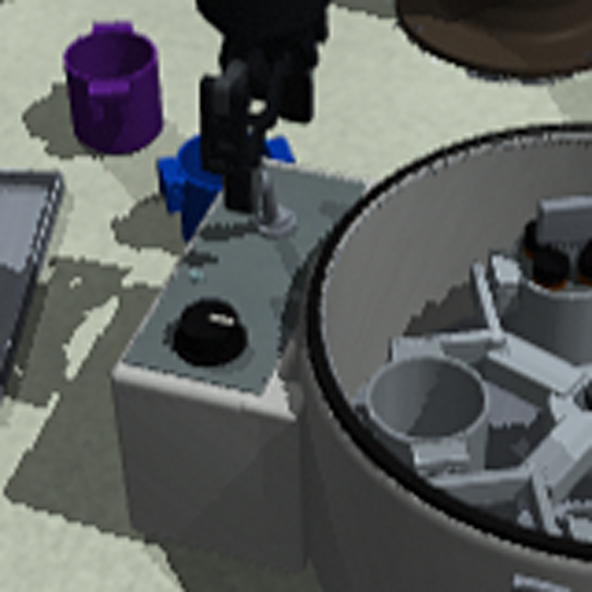

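>>> drive_tool(
  rot=[
    [0,0,0],
    [0,0,0],
    [0,0,0],
    [0,0,0],
    [0,0,0],
    [0,0,0],
    [0,0,0],
    [0,0,0],
    [0,0,0],
    [0,0,0],
  ],
  delta_pos=[
    [0,0,0],
    [0,0,0],
    [0,0,0],
    [0,0,0],
    [0,0,0],
    [0,0,0],
    [0,0,0],
    [0,0,0],
    [0,0,0],
    [0,0,0],
  ],
  gripper=[0.8,0.65,0.5,0.4,0.35,0.3,0.26,0.22,0.22,0.22],
  newtons=20,
)

```text
t: 2.57
tool_pos: [518.5, -63.4, 187.9]
tool_rot: [-3.133, -0.0, 1.531]
ft_force: [-0.3, -0.2, 0.6]
gripper_width: 18.7
```

```bash
python3 - <<'E'
from h import *
s=monitor.state();print(s['t'],s['tool_pos'],s['tool_rot'],s['ft_force'],s['gripper_width'])
im,d,p=grab("scene","4")
cv2.imwrite('pics/s4a.png',cv2.resize(im[130:290,170:330,::-1],None,fx=3.7,fy=3.7,interpolation=2))
E
```

```text
2.5667 [518.51905276 -63.3884047  187.90929239] [-3.13334544e+00 -3.77697249e-04  1.53092237e+00] [-0.26581622 -0.2496996   0.6420829 ] 18.72532499834467
```

View pics/s4a.png

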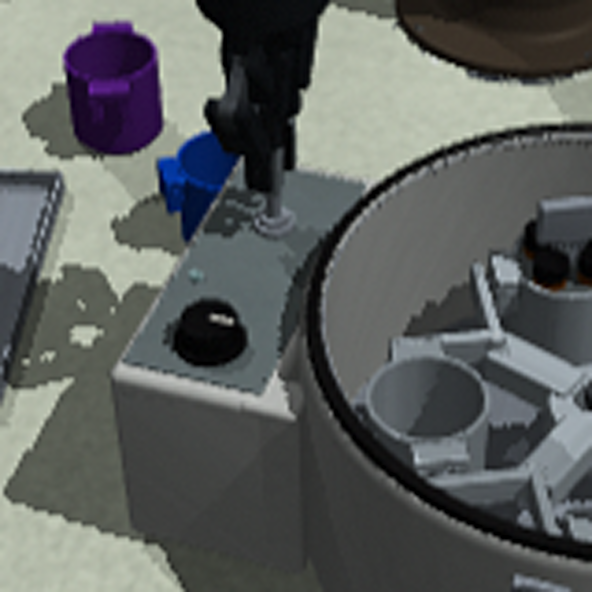

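>>> drive_tool(
  rot=[
    [0,0,0],
    [0,0,0],
    [0,0,0],
    [0,0,0],
    [0,0,0],
    [0,0,0],
    [0,0,0],
    [0,0,0],
    [0,0,0],
    [0,0,0],
  ],
  delta_pos=[
    [0,0,0],
    [0,0,0],
    [0,0,0],
    [0,0,-0.015],
    [0,0,-0.04],
    [0,0,-0.07],
    [0.02,0,-0.1],
    [0.04,-0.02,-0.13],
    [0.06,-0.03,-0.15],
    [0.06,-0.03,-0.15],
  ],
  gripper=[0.4,0.6,0.7,0.7,0.7,0.7,0.7,0.7,0.7,0.7],
)

```text
t: 3.45
tool_pos: [492.6, 2.1, 343.1]
tool_rot: [-3.14, -0.003, 1.536]
ft_force: [0.7, 0.2, -0.5]
gripper_width: 59.9
```

```bash
python3 - <<'E'
from h import *
s=monitor.state();print(s['t'],s['tool_pos'],s['tool_rot'],s['gripper_width'])
im,d,p=grab("wrist","5")
im,d,p=grab("scene","5")
cv2.imwrite('pics/s5a.png',cv2.resize(im[130:290,170:330,::-1],None,fx=3.7,fy=3.7,interpolation=2))
E
```

```text
3.45 [492.59063281   2.12773824 343.09400852] [-3.14048728e+00 -3.11645276e-03  1.53593335e+00] 59.893130914692094
```

View pics/s5a.png

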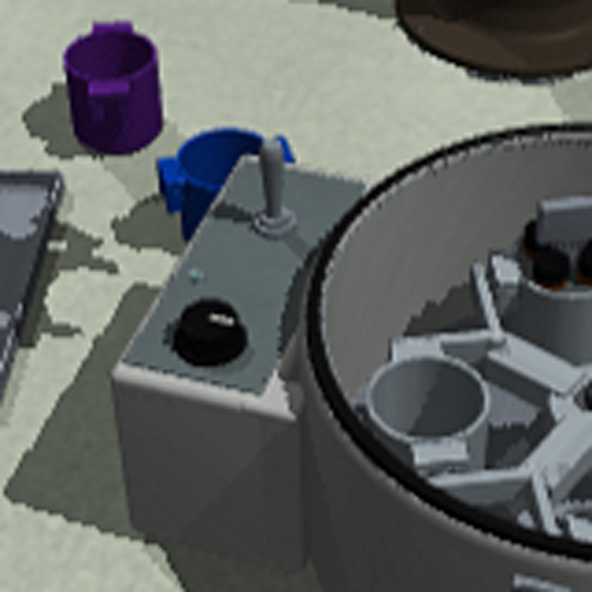

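View pics/wrist5.png

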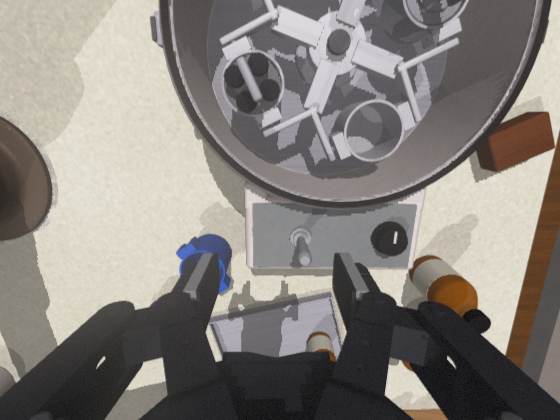

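Toggle is upright (off). Candidates in the wrist view:
- (252,82): four black caps plus a fin. This is the vial bucket.
- (435,10): weight bucket with a fin and no caps.
- (373,130): empty bucket.
- (205,265): blue look-alike.

I choose (252,82) and check it in a crop.

```bash
python3 - <<'E'
from h import *
f=np.load("pics/wrist5.npz");p=dict(camera_matrix=f['K'],origin=f['o'],orientation=f['e']);W=cloud(f['d'],p);z=W[...,2]
im=f['im'];cv2.imwrite('pics/w5a.png',cv2.resize(im[20:150,190:330,::-1],None,fx=4.5,fy=4.5,interpolation=2))
def rep(name,k):
    nl,lab,st,cc=cv2.connectedComponentsWithStats(k.astype(np.uint8))
    for i in range(1,nl):
        if st[i,4]>20:
            Q=W[lab==i];print(name,st[i],Q.mean(0).round(1),cv2.minAreaRect(Q[:,:2].astype(np.float32)))
            if name=='fin':
                e,v=np.linalg.eigh(np.cov(Q[:,:2].T));print('  long axis',np.degrees(np.arctan2(v[1,1],v[0,1])))
rr=np.hypot(W[...,0]-569,W[...,1]-157)
rep('fin',(z>163)&(z<180)&(rr<150))
rep('caps',(z>132)&(z<145)&(rr<155)&(im.max(-1)<70)&(W[...,0]<530))
k=(abs(z-180)<3)&(rr<200)&(rr>150);P=W[k][:,:2];print(circ(P),np.percentile(rr[k],[1,50,99]))
# hub
k=(rr<14)&(z>90);print('hub',np.nanmean(W[k],0))
k=(z>160)&(z<225)&(np.hypot(W[...,0]-518,W[...,1]+63)<30);Q=W[k];t=Q[Q[:,2]>Q[:,2].max()-6];print('bat',t.mean(0),Q.mean(0))
# scale: compare known fixed: tray via scene
f=np.load("pics/scene5.npz");p=dict(camera_matrix=f['K'],origin=f['o'],orientation=f['e'])
for q in [(118,175),(187,177),(168,243),(105,238)]:
    Rm=R.from_euler('xyz',p['orientation']).as_matrix();ray=Rm@np.linalg.inv(p['camera_matrix'])@[q[0],q[1],1];print(p['origin']+ray*(18-p['origin'][2])/ray[2])
im=f['im'];cv2.imwrite('pics/s5t.png',cv2.resize(im[160:260,90:210,::-1],None,fx=6,fy=6,interpolation=2))
E
```

```text
fin [236  56  26  46 475] [469.2 114.6 172.2] ((469.1686706542969, 114.53738403320312), (9.938080787658691, 43.567928314208984), 23.00393295288086)
  long axis 113.09060771780408
caps [248  53  20  23 331] [477.4 132.6 139.2] ((477.1935729980469, 132.8538360595703), (20.63538932800293, 20.810258865356445), 2.586270809173584)
caps [225  66  19  22 310] [450.1 121.1 139.3] ((449.24176025390625, 121.31419372558594), (17.988698959350586, 21.6119441986084), 25.244457244873047)
caps [260  79  19  22 319] [488.4 106.7 139.4] ((488.24285888671875, 106.88339233398438), (21.623899459838867, 19.84642219543457), 88.16104888916016)
caps [236  91  20  22 301] [461.2  95.4 139.3] ((460.9053649902344, 95.14400482177734), (18.943634033203125, 21.960834503173828), 29.399658203125)
(array([568.36467444, 156.89740543]), np.float64(172.3065363351979)) [165.99571457 172.44888921 176.6865438 ]
hub [567.31539858 155.45905078 115.39001621]
bat [518.73766201 -61.5871159  215.91963584] [518.29749587 -59.89719436 193.38487877]
[ 402.78585152 -476.32724733   18.        ]
[ 358.30132526 -285.96798096   18.        ]
[ 607.1748548  -230.89725124   18.        ]
[ 632.37199326 -384.66894925   18.        ]
```

View pics/w5a.png

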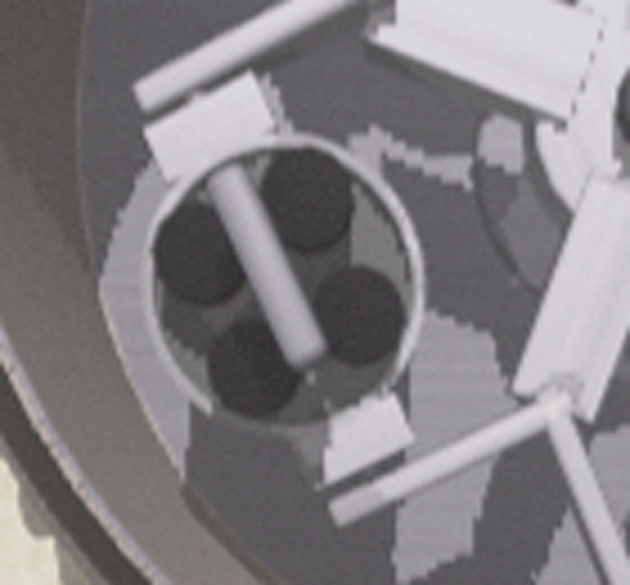

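View pics/s5t.png

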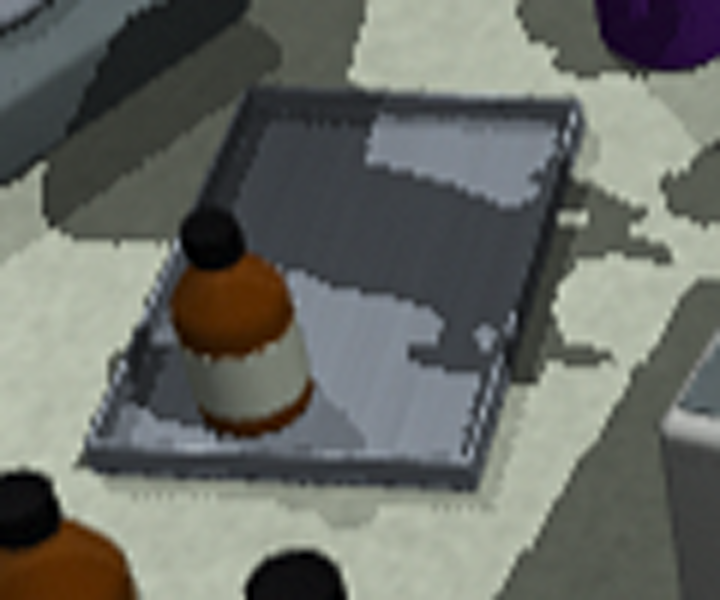

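```bash
python3 - <<'E'
from h import *
f=np.load("pics/scene5.npz");p=dict(camera_matrix=f['K'],origin=f['o'],orientation=f['e']);Rm=R.from_euler('xyz',p['orientation']).as_matrix()
def ray(q,z):
    v=Rm@np.linalg.inv(p['camera_matrix'])@[q[0],q[1],1];return (p['origin']+v*(z-p['origin'][2])/v[2])
C=[ray(q,18)[:2] for q in [(131.8,174.8),(186.8,176.5),(169.4,239.5),(104.8,235.8)]]
C=np.array(C);print(C, np.linalg.norm(C-np.roll(C,-1,0),axis=1),C.mean(0),cv2.minAreaRect(C.astype(np.float32)))
W=cloud(f['d'],p);Q=W[(W[...,2]>8)&(W[...,2]<110)&(np.hypot(W[...,0]-560,W[...,1]+300)<90)&(f['im'][...,0]>f['im'][...,2].astype(int)+40)]
print('bottle surf',Q.mean(0),len(Q)); 
for z in (85,100):
    k=abs(Q[:,2]-z)<12;print(z,Q[k].mean(0))
print('free half', )
E
```

```text
[[ 391.42180085 -439.54921752]
 [ 356.353033   -287.39009125]
 [ 595.5715533  -232.49360426]
 [ 625.86957145 -388.95812883]] [156.14806494 245.43660024 159.37100537 239.84414814] [ 492.30398965 -337.09776046] ((493.77496337890625, -337.56280517578125), (245.43663024902344, 159.2772674560547), 12.924610137939453)
bottle surf [ 576.30444778 -339.68126835   65.54226409] 253
85 [ 573.16303512 -343.59053551   78.52562171]
100 [nan nan nan]
free half<stdin>:10: RuntimeWarning: Mean of empty slice.
  ret = um.true_divide(
```

>>> drive_tool(
  rot=[
    [0,0,-0.08],
    [0,0,-0.16],
    [0,0,-0.24],
    [0,0,-0.32],
    [0,0,-0.4],
    [0,0,-0.438],
    [0,0,-0.438],
    [0,0,-0.438],
    [0,0,-0.438],
    [0,0,-0.438],
  ],
  delta_pos=[
    [0.02,-0.005,0],
    [0.045,-0.012,0.01],
    [0.07,-0.018,0.03],
    [0.095,-0.024,0.05],
    [0.1115,-0.0273,0.08],
    [0.1115,-0.0273,0.1],
    [0.1115,-0.0273,0.12],
    [0.1115,-0.0273,0.125],
    [0.1115,-0.0273,0.125],
    [0.1115,-0.0273,0.125],
  ],
  gripper=[0.5,0.5,0.5,0.5,0.5,0.5,0.5,0.5,0.5,0.5],
)

```text
t: 4.38
tool_pos: [468.9, 109.9, 214.1]
tool_rot: [-3.136, -0.003, 1.969]
ft_force: [1.0, -0.8, 1.1]
gripper_width: 42.9
```

```bash
python3 - <<'E'
from h import *
s=monitor.state();print(s['t'],s['tool_pos'],s['tool_rot'],s['gripper_width'],s['joint_velocities'])
im,d,p=grab("scene","6");cv2.imwrite('pics/s6a.png',cv2.resize(im[130:290,240:430,::-1],None,fx=3.5,fy=3.5,interpolation=2))
c=proj([469.2,114.5,172],p);print(c)
im,d,p=grab("side","6");cv2.imwrite('pics/d6a.png',cv2.resize(im[150:300,200:380,::-1],None,fx=3.5,fy=3.5,interpolation=2))
E
```

```text
4.3833 [468.94907831 109.93651012 214.14306826] [-3.13552937e+00 -2.88509418e-03  1.96906170e+00] 42.875602771170676 [-0.00172037 -0.02164209 -0.00665709 -0.02070256 -0.00108297  0.00172922
  0.00136727]
[324.58670949 183.49328044]
```

View pics/s6a.png

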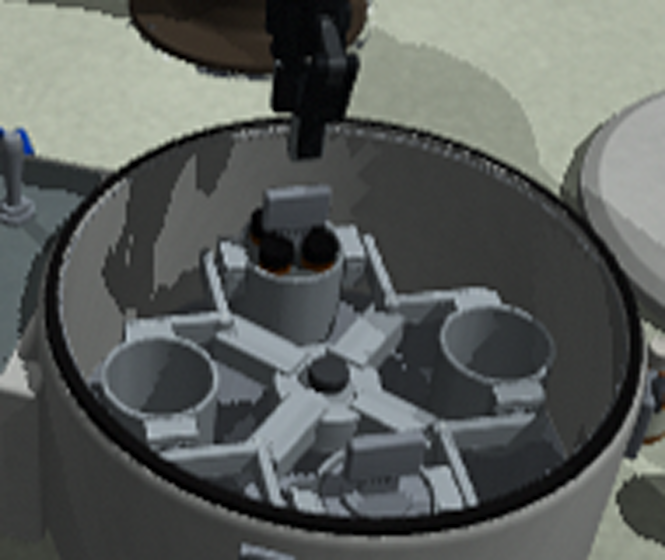

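View pics/d6a.png

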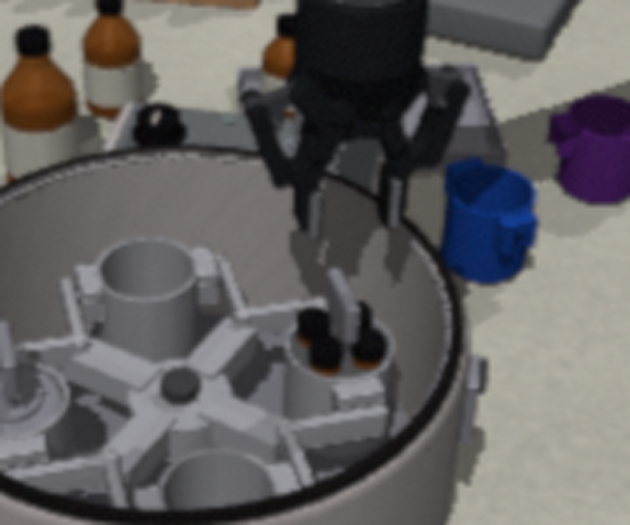

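>>> drive_tool(
  rot=[
    [0,0,0],
    [0,0,0],
    [0,0,0],
    [0,0,0],
  ],
  delta_pos=[
    [0.004,0.002,0.005],
    [0.004,0.002,0.015],
    [0.004,0.002,0.02],
    [0.004,0.002,0.02],
  ],
  gripper=[0.5,0.5,0.5,0.5],
)

```text
t: 4.82
tool_pos: [468.8, 114.7, 193.8]
tool_rot: [-3.136, -0.003, 1.97]
ft_force: [-0.1, -0.7, 0.1]
gripper_width: 42.3
```

>>> drive_tool(
  rot=[
    [0,0,0],
    [0,0,0],
    [0,0,0],
    [0,0,0],
    [0,0,0],
  ],
  delta_pos=[
    [0,0,0.012],
    [0,0,0.025],
    [0,0,0.038],
    [0,0,0.049],
    [0,0,0.049],
  ],
  gripper=[0.5,0.5,0.5,0.5,0.5],
)

```text
t: 5.23
tool_pos: [467.2, 114.2, 142.9]
tool_rot: [-3.132, -0.003, 1.97]
ft_force: [-0.8, -0.7, 0.3]
gripper_width: 42.7
```

```bash
python3 - <<'E'
from h import *
s=monitor.state();print(s['t'],s['tool_pos'],s['tool_rot'],s['gripper_width'],s['ft_force'])
im,d,p=grab("side","7");cv2.imwrite('pics/d7a.png',cv2.resize(im[180:300,230:360,::-1],None,fx=4.6,fy=4.6,interpolation=2))
E
```

```text
5.2333 [467.22366477 114.23041122 142.91730356] [-3.13226508 -0.00318013  1.96985006] 42.738551307586214 [-0.78240393 -0.66691744  0.25962818]
```

View pics/d7a.png

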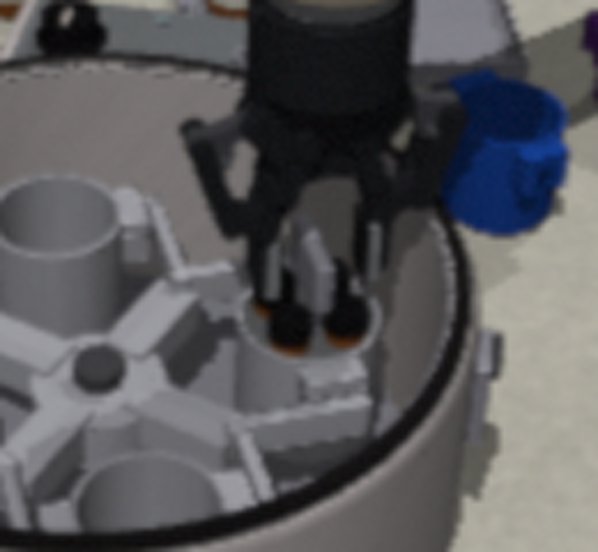

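>>> drive_tool(
  rot=[
    [-0.009,-0.003,0],
    [-0.009,-0.003,0],
    [-0.009,-0.003,0],
  ],
  delta_pos=[
    [-0.0005,0.002,0],
    [-0.0005,0.002,0],
    [-0.0005,0.002,0],
  ],
  gripper=[0.4,0.32,0.26],
)

```text
t: 5.53
tool_pos: [470.3, 114.9, 144.7]
tool_rot: [3.139, 0.0, 1.97]
ft_force: [0.0, 0.0, 0.3]
gripper_width: 22.2
```

>>> drive_tool(
  rot=[
    [0,0,0],
    [0,0,0],
    [0,0,0],
    [0,0,0],
    [0,0,0],
    [0,0,0],
    [0,0,0],
    [0,0,0],
    [0,0,0],
    [0,0,0],
  ],
  delta_pos=[
    [0,-0.001,0.001],
    [0,-0.001,0.001],
    [0,-0.001,0.001],
    [0,-0.001,0.001],
    [0,-0.001,0.001],
    [0,-0.001,0.001],
    [0,-0.001,0.001],
    [0,-0.001,0.001],
    [0,-0.001,0.001],
    [0,-0.001,0.001],
  ],
  gripper=[0.24,0.21,0.18,0.16,0.14,0.12,0.1,0.08,0.05,0.05],
  newtons=50,
)

```text
t: 6.37
tool_pos: [469.4, 114.5, 143.8]
tool_rot: [3.139, 0.0, 1.97]
ft_force: [-0.6, 0.4, 2.4]
gripper_width: 9.3
```

```bash
python3 - <<'E'
from h import *
s=monitor.state();print(s['t'],s['tool_pos'],s['tool_rot'],s['gripper_width'],s['ft_force'],s['moment'])
im,d,p=grab("scene","8");cv2.imwrite('pics/s8a.png',cv2.resize(im[130:290,240:430,::-1],None,fx=3.5,fy=3.5,interpolation=2))
E
```

```text
6.3667 [469.37042942 114.54850082 143.82104088] [3.13926335e+00 1.21630363e-04 1.96989752e+00] 9.31165338777166 [-0.62227117  0.42654363  2.4032066 ] [-0.06152184  0.16550892  0.00102834]
```

View pics/s8a.png

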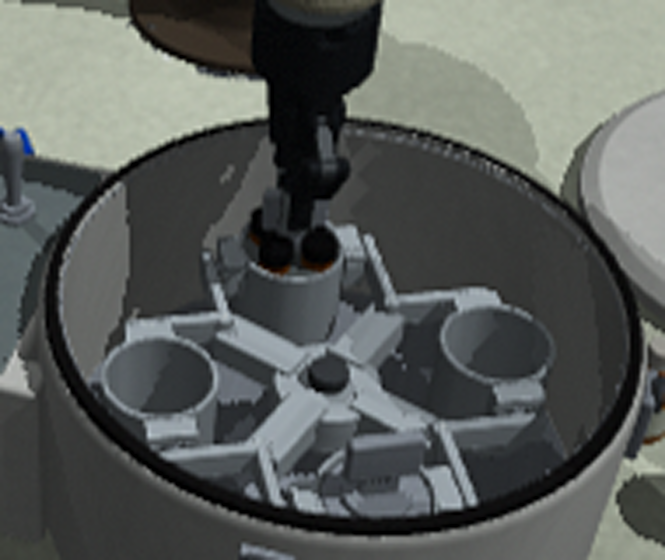

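>>> drive_tool(
  rot=[
    [0,0,0],
    [0,0,0],
    [0,0,0],
    [0,0,0],
    [0,0,0],
    [0,0,0],
    [0,0,0],
    [0,0,0],
    [0,0,0],
    [0,0,0],
  ],
  delta_pos=[
    [0,0,-0.001],
    [0,0,-0.002],
    [0,0,-0.003],
    [0,0,-0.004],
    [0,0,-0.006],
    [0,0,-0.008],
    [0,0,-0.01],
    [0,0,-0.012],
    [0,0,-0.012],
    [0,0,-0.012],
  ],
  gripper=[0,0,0,0,0,0,0,0,0,0],
)

```text
t: 7.25
tool_pos: [469.4, 114.5, 156.0]
tool_rot: [3.139, 0.0, 1.97]
ft_force: [0.1, -0.0, -4.2]
gripper_width: 9.3
```

>>> drive_tool(
  rot=[
    [0,0,0],
    [0,0,0],
    [0,0,0],
    [0,0,0],
    [0,0,0],
    [0,0,0],
    [0,0,0],
    [0,0,0],
    [0,0,0],
    [0,0,0],
    [0,0,0],
    [0,0,0],
  ],
  delta_pos=[
    [0,0,-0.002],
    [0,0,-0.004],
    [0,0,-0.006],
    [0,0,-0.009],
    [0,0,-0.012],
    [0,0,-0.016],
    [0,0,-0.02],
    [0,0,-0.024],
    [0,0,-0.027],
    [0,0,-0.029],
    [0,0,-0.03],
    [0,0,-0.03],
  ],
  gripper=[0,0,0,0,0,0,0,0,0,0,0,0],
)

```text
t: 8.25
tool_pos: [469.5, 114.5, 186.2]
tool_rot: [3.139, 0.0, 1.97]
ft_force: [-0.2, 0.4, -4.6]
gripper_width: 9.0
```

```bash
python3 - <<'E'
from h import *
s=monitor.state();print(s['t'],s['tool_pos'],s['tool_rot'],s['gripper_width'],s['ft_force'],s['moment'])
im,d,p=grab("scene","9");cv2.imwrite('pics/s9a.png',cv2.resize(im[130:290,240:430,::-1],None,fx=3.5,fy=3.5,interpolation=2))
E
```

```text
8.25 [469.46240281 114.52275426 186.20543102] [3.13855684e+00 2.54712164e-04 1.96978199e+00] 8.981370274410137 [-0.15183879  0.43282562 -4.64999631] [-0.0100478   0.03044852 -0.04635374]
```

View pics/s9a.png

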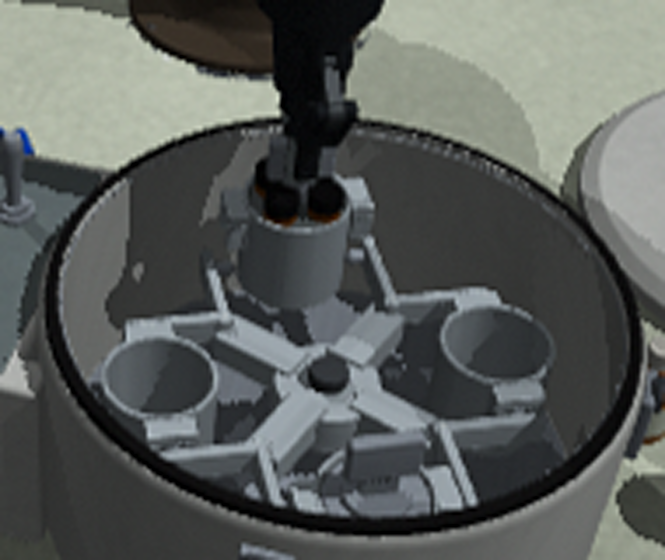

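>>> drive_tool(
  rot=[
    [0,0,0],
    [0,0,0],
    [0,0,0],
    [0,0,0],
    [0,0,0],
    [0,0,0],
    [0,0,0],
    [0,0,0],
    [0,0,0],
    [0,0,0],
    [0,0,0],
    [0,0,0],
    [0,0,0],
    [0,0,0],
    [0,0,0],
    [0,0,0],
    [0,0,0],
    [0,0,0],
    [0,0,0],
  ],
  delta_pos=[
    [0,0,-0.002],
    [0,0,-0.005],
    [0,0,-0.01],
    [0,0,-0.017],
    [0,0,-0.026],
    [0,0,-0.036],
    [0,0,-0.046],
    [0,0,-0.056],
    [0,0,-0.066],
    [0,0,-0.077],
    [0,0,-0.088],
    [0,0,-0.099],
    [0,0,-0.11],
    [0,0,-0.12],
    [0,0,-0.129],
    [0,0,-0.136],
    [0,0,-0.141],
    [0,0,-0.144],
    [0,0,-0.145],
  ],
  gripper=[0,0,0,0,0,0,0,0,0,0,0,0,0,0,0,0,0,0,0],
)

```text
t: 9.88
tool_pos: [469.1, 114.4, 331.3]
tool_rot: [3.139, 0.0, 1.97]
ft_force: [0.6, 0.3, -3.6]
gripper_width: 9.0
```

>>> drive_tool(
  rot=[
    [0,0,0],
    [0,0,0],
    [0,0,0],
    [0,0,0],
    [0,0,0],
    [0,0,0],
    [0,0,0],
    [0,0,0],
    [0,0,0],
    [0,0,0],
    [0,0,0],
    [0,0,0],
    [0,0,0],
    [0,0,0],
    [0,0,0],
    [0,0,0],
    [0,0,0],
    [0,0,0],
    [0,0,0],
    [0,0,0],
  ],
  delta_pos=[
    [-0.0015,-0.0007,0],
    [-0.006,-0.003,0],
    [-0.0125,-0.0063,0],
    [-0.0215,-0.0108,0],
    [-0.032,-0.016,0],
    [-0.045,-0.0225,0],
    [-0.058,-0.029,0],
    [-0.073,-0.0365,0],
    [-0.088,-0.044,0],
    [-0.1035,-0.052,0],
    [-0.119,-0.06,0],
    [-0.134,-0.0675,0],
    [-0.149,-0.0745,0],
    [-0.162,-0.0815,0],
    [-0.175,-0.0875,0],
    [-0.1855,-0.093,0],
    [-0.1945,-0.0975,0],
    [-0.201,-0.101,0],
    [-0.2055,-0.103,0],
    [-0.207,-0.104,0],
  ],
  gripper=[0,0,0,0,0,0,0,0,0,0,0,0,0,0,0,0,0,0,0,0],
)

```text
t: 11.55
tool_pos: [453.5, -117.6, 331.0]
tool_rot: [3.139, 0.0, 1.969]
ft_force: [-0.2, 0.4, -4.1]
gripper_width: 8.8
```

>>> drive_tool(
  rot=[
    [0,0,0],
    [0,0,0],
    [0,0,0],
    [0,0,0],
    [0,0,0],
    [0,0,0],
    [0,0,0],
    [0,0,0],
    [0,0,0],
    [0,0,0],
    [0,0,0],
    [0,0,0],
    [0,0,0],
    [0,0,0],
    [0,0,0],
    [0,0,0],
    [0,0,0],
    [0,0,0],
    [0,0,0],
    [0,0,0],
  ],
  delta_pos=[
    [-0.0015,-0.0007,0],
    [-0.006,-0.003,0],
    [-0.0125,-0.0063,0],
    [-0.0215,-0.0108,0],
    [-0.032,-0.016,0],
    [-0.045,-0.0225,0],
    [-0.058,-0.029,0],
    [-0.073,-0.0365,0],
    [-0.088,-0.044,0],
    [-0.1035,-0.052,0],
    [-0.119,-0.06,0],
    [-0.134,-0.0675,0],
    [-0.149,-0.0745,0],
    [-0.162,-0.0815,0],
    [-0.175,-0.0875,0],
    [-0.1855,-0.093,0],
    [-0.1945,-0.0975,0],
    [-0.201,-0.101,0],
    [-0.2055,-0.103,0],
    [-0.207,-0.104,0],
  ],
  gripper=[0,0,0,0,0,0,0,0,0,0,0,0,0,0,0,0,0,0,0,0],
)

```text
t: 13.22
tool_pos: [437.8, -349.4, 330.7]
tool_rot: [3.139, 0.0, 1.968]
ft_force: [-0.2, -0.2, -3.8]
gripper_width: 9.0
```

```bash
python3 - <<'E'
from h import *
s=monitor.state();print(s['t'],s['tool_pos'],s['tool_rot'],s['gripper_width'],s['ft_force'],s['moment'])
grab("scene","10");grab("wrist","10");
E
```

```text
13.2167 [ 437.7514156  -349.3827157   330.65170999] [3.13894738e+00 2.55027404e-04 1.96832991e+00] 9.027758089546658 [-0.24014471 -0.15010831 -3.82351836] [ 0.01063394  0.03419899 -0.02353726]
```

View pics/scene10.png

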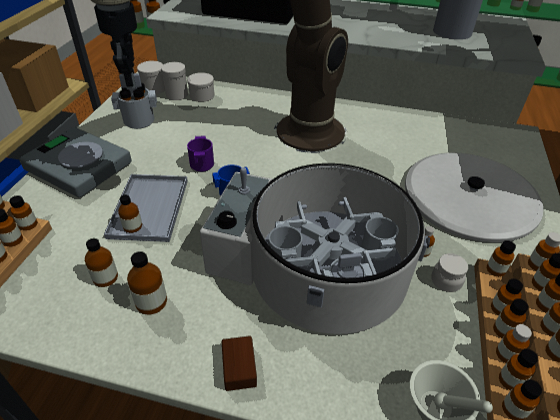

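View pics/wrist10.png

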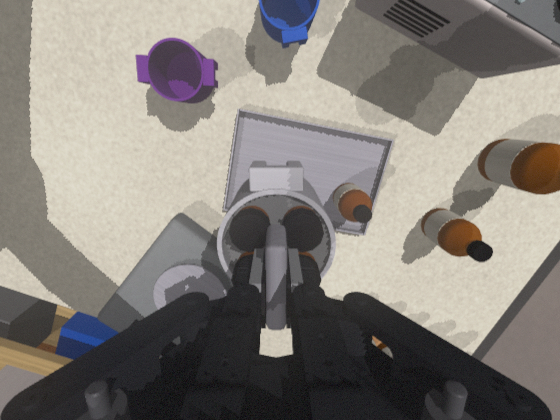

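```bash
python3 - <<'E'
from h import *
f=np.load("pics/wrist10.npz");p=dict(camera_matrix=f['K'],origin=f['o'],orientation=f['e']);Rm=R.from_euler('xyz',p['orientation']).as_matrix()
def ray(q,z):
    v=Rm@np.linalg.inv(p['camera_matrix'])@[q[0],q[1],1];return (p['origin']+v*(z-p['origin'][2])/v[2])
for q in [(240,109),(392,138),(362,235),(223,208)]: print(q,ray(q,18).round(1))
c,s=np.cos(np.radians(12.9)),np.sin(np.radians(12.9))
for o in ((493,-337),):
  print([np.round(proj([o[0]+c*x-s*y,o[1]+s*x+c*y,18],p),1) for x,y in((-120,80),(120,80),(120,-80),(-120,-80))])
print(ray((353,200),55))
E
```

```text
(240, 109) [ 356.1 -289.8   18. ]
(392, 138) [ 583.4 -239.8   18. ]
(362, 235) [ 615.5 -398.3   18. ]
(223, 208) [ 384.5 -443.4   18. ]
[array([242.3, 106.9]), array([399.6, 135.5]), array([371.4, 232.5]), array([228.8, 209.2])]
[ 560.08378874 -344.06451116   55.        ]
```

>>> drive_tool(
  rot=[
    [0,0,0],
    [0,0,0],
    [0,0,0],
    [0,0,0],
    [0,0,0],
    [0,0,0],
    [0,0,0],
    [0,0,0],
    [0,0,0],
    [0,0,0],
    [0,0,0],
    [0,0,0],
    [0,0,0],
    [0,0,0],
    [0,0,0],
    [0,0,0],
    [0,0,0],
    [0,0,0],
    [0,0,0],
    [0,0,0],
  ],
  delta_pos=[
    [0,0,0.001],
    [0,0,0.004],
    [0,0,0.009],
    [0,0,0.016],
    [0,0,0.024],
    [0,0,0.033],
    [0,0,0.044],
    [0,0,0.055],
    [0,0,0.066],
    [0,0,0.077],
    [0,0,0.088],
    [0,0,0.1],
    [0,0,0.112],
    [0,0,0.123],
    [0,0,0.133],
    [0,0,0.142],
    [0,0,0.149],
    [0,0,0.154],
    [0,0,0.157],
    [0,0,0.158],
  ],
  gripper=[0,0,0,0,0,0,0,0,0,0,0,0,0,0,0,0,0,0,0,0],
)

```text
t: 14.98
tool_pos: [438.2, -348.4, 172.3]
tool_rot: [3.139, -0.0, 1.969]
ft_force: [-0.5, 0.2, -3.9]
gripper_width: 9.2
```

>>> drive_tool(
  rot=[
    [0,0,0],
    [0,0,0],
    [0,0,0],
    [0,0,0],
    [0,0,0],
    [0,0,0],
    [0,0,0],
    [0,0,0],
    [0,0,0],
    [0,0,0],
    [0,0,0],
    [0,0,0],
    [0,0,0],
    [0,0,0],
  ],
  delta_pos=[
    [0,0,0.001],
    [0,0,0.004],
    [0,0,0.009],
    [0,0,0.016],
    [0,0,0.023],
    [0,0,0.03],
    [0,0,0.037],
    [0,0,0.044],
    [0,0,0.05],
    [0,0,0.055],
    [0,0,0.058],
    [0,0,0.06],
    [0,0,0.061],
    [0,0,0.061],
  ],
  gripper=[0,0,0,0,0,0,0,0,0,0,0,0,0,0],
)

```text
t: 16.15
tool_pos: [438.5, -348.4, 111.3]
tool_rot: [3.139, -0.0, 1.969]
ft_force: [-0.5, 0.1, -4.3]
gripper_width: 9.3
```

```bash
python3 - <<'E'
from h import *
s=monitor.state();print(s['t'],s['tool_pos'],s['tool_rot'],s['gripper_width'],s['ft_force'],s['moment'])
im,d,p=grab("scene","11");cv2.imwrite('pics/s11a.png',cv2.resize(im[110:270,70:230,::-1],None,fx=3.7,fy=3.7,interpolation=2))
E
```

```text
16.15 [ 438.47512221 -348.37748236  111.2799854 ] [ 3.13891856e+00 -1.59710263e-04  1.96898716e+00] 9.34217687956117 [-0.52293986  0.08481846 -4.31170367] [-0.0180181   0.03592928  0.04289797]
```

View pics/s11a.png

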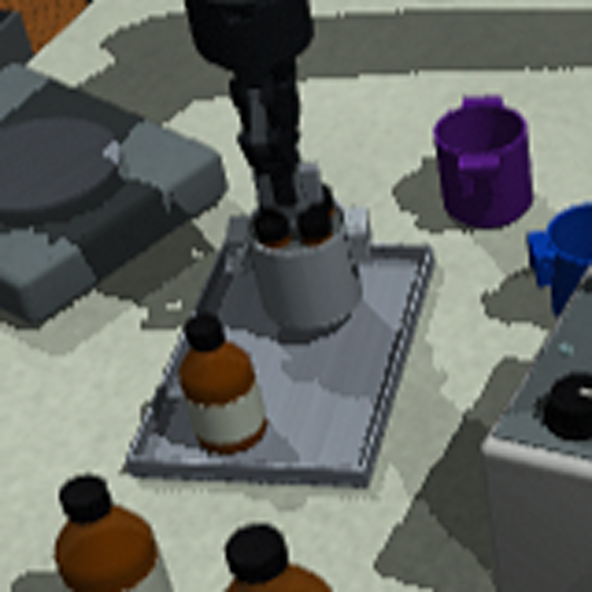

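>>> drive_tool(
  rot=[
    [0,0,0],
    [0,0,0],
    [0,0,0],
    [0,0,0],
    [0,0,0],
    [0,0,0],
    [0,0,0],
    [0,0,0],
    [0,0,0],
    [0,0,0],
  ],
  delta_pos=[
    [0,0,0.001],
    [0,0,0.003],
    [0,0,0.005],
    [0,0,0.007],
    [0,0,0.009],
    [0,0,0.0105],
    [0,0,0.0115],
    [0,0,0.0125],
    [0,0,0.013],
    [0,0,0.013],
  ],
  gripper=[0,0,0,0,0,0,0,0,0,0],
)

```text
t: 17.03
tool_pos: [438.5, -348.4, 98.4]
tool_rot: [3.139, -0.0, 1.969]
ft_force: [0.2, 0.2, -3.8]
gripper_width: 9.3
```

>>> drive_tool(
  rot=[
    [0,0,0],
    [0,0,0],
    [0,0,0],
  ],
  delta_pos=[
    [0,0,0.0005],
    [0,0,0.001],
    [0,0,0.001],
  ],
  gripper=[0,0,0],
)

```text
t: 17.28
tool_pos: [438.5, -348.4, 97.4]
tool_rot: [3.139, -0.0, 1.969]
ft_force: [0.5, -0.7, -3.6]
gripper_width: 9.0
```

>>> drive_tool(
  rot=[
    [0,0,0],
    [0,0,0],
    [0,0,0],
  ],
  delta_pos=[
    [0,0,0.0005],
    [0,0,0.001],
    [0,0,0.001],
  ],
  gripper=[0,0,0],
)

```text
t: 17.53
tool_pos: [439.0, -348.4, 97.2]
tool_rot: [3.138, 0.0, 1.969]
ft_force: [-1.2, 1.4, 3.6]
gripper_width: 8.6
```

Contact: the vertical force went from −4 to +3.6 N. Releasing slowly.

>>> drive_tool(
  rot=[
    [0,0,0],
    [0,0,0],
    [0,0,0],
    [0,0,0],
    [0,0,0],
    [0,0,0],
    [0,0,0],
    [0,0,0],
  ],
  delta_pos=[
    [0,0,0],
    [0,0,0],
    [0,0,0],
    [0,0,0],
    [0,0,0],
    [0,0,0],
    [0,0,0],
    [0,0,0],
  ],
  gripper=[0.1,0.13,0.17,0.22,0.28,0.35,0.42,0.45],
)

```text
t: 18.2
tool_pos: [439.0, -348.4, 97.2]
tool_rot: [3.138, 0.0, 1.969]
ft_force: [-0.7, -0.7, -0.8]
gripper_width: 38.6
```

```bash
python3 - <<'E'
from h import *
s=monitor.state();print(s['t'],s['tool_pos'],s['tool_rot'],s['gripper_width'],s['ft_force'],s['moment'])
im,d,p=grab("side","12");cv2.imwrite('pics/d12a.png',cv2.resize(im[110:240,220:390,::-1],None,fx=4,fy=4,interpolation=2))
E
```

```text
18.2 [ 438.96108696 -348.44640634   97.17043453] [3.13809439e+00 4.45682621e-04 1.96909228e+00] 38.56523384946813 [-0.65474863 -0.65754693 -0.79678744] [ 0.04656859  0.0027686  -0.0806696 ]
```

View pics/d12a.png

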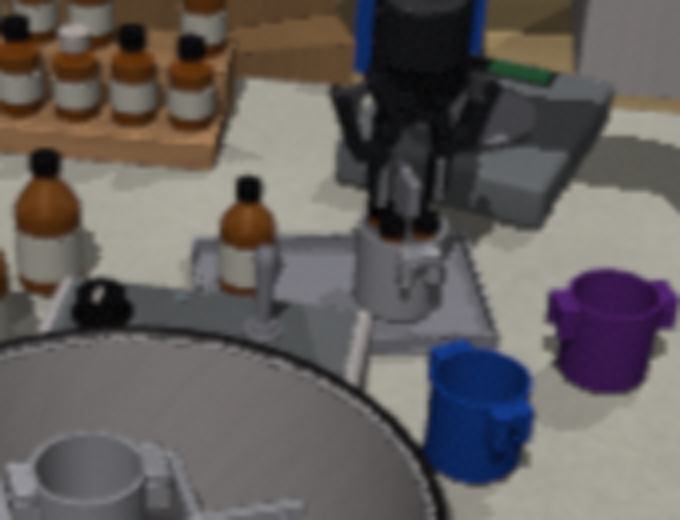

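Released, with the bucket standing. Now straight up.

>>> drive_tool(
  rot=[
    [0,0,0],
    [0,0,0],
    [0,0,0],
    [0,0,0],
    [0,0,0],
    [0,0,0],
    [0,0,0],
    [0,0,0],
    [0,0,0],
    [0,0,0],
    [0,0,0],
  ],
  delta_pos=[
    [0,0,-0.004],
    [0,0,-0.012],
    [0,0,-0.024],
    [0,0,-0.04],
    [0,0,-0.06],
    [0,0,-0.08],
    [0,0,-0.1],
    [0,0,-0.12],
    [0,0,-0.14],
    [0,0,-0.15],
    [0,0,-0.15],
  ],
  gripper=[0.45,0.45,0.45,0.45,0.45,0.45,0.45,0.45,0.45,0.45,0.45],
)

```text
t: 19.17
tool_pos: [439.4, -349.4, 250.1]
tool_rot: [3.135, 0.004, 1.969]
ft_force: [-0.5, -0.5, -0.7]
gripper_width: 38.1
```

```bash
python3 - <<'E'
from h import *
s=monitor.state();print(s['t'],s['tool_pos'],s['ft_force'],s['joint_velocities'])
im,d,p=grab("scene","13")
W=cloud(d,p);z=W[...,2]
def comp(name,k,n=20):
    nl,lab,st,cc=cv2.connectedComponentsWithStats(k.astype(np.uint8))
    for i in range(1,nl):
        if st[i,4]>n: Q=W[lab==i];print(name,st[i],Q.mean(0).round(1),Q.max(0).round(1))
comp('fin',(z>112)&(z<130)&(np.hypot(W[...,0]-438,W[...,1]+348)<45),8)
comp('bat',(z>160)&(z<225)&(np.hypot(W[...,0]-518,W[...,1]+63)<40),8)
k=(abs(z-165)<12)&(np.hypot(W[...,0]-569,W[...,1]-157)<150);comp('weightfin',k,8)
grab("wrist","13");grab("side","13")
cv2.imwrite('pics/s13a.png',cv2.resize(im[110:290,70:430,::-1],None,fx=2.2,fy=2.2,interpolation=2))
E
```

```text
19.1667 [ 439.42553642 -349.44517078  250.10693641] [-0.50811794 -0.52464315 -0.69220038] [ 0.00232766  0.03513969 -0.00601099  0.05312041 -0.00652254 -0.04651535
  0.00579331]
fin [139 158  19   8 108] [ 442.  -346.3  120.2] [ 453.7 -325.9  127.4]
bat [240 167   8  23 130] [522.9 -61.5 191.4] [528.4 -54.3 217.7]
weightfin [338 252  24  13 217] [671.3 199.7 165.4] [680.6 220.8 175.2]
```

View pics/s13a.png

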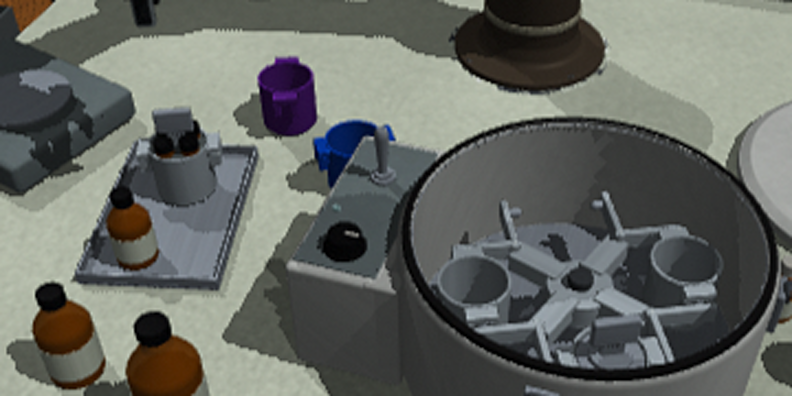

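View pics/wrist13.png

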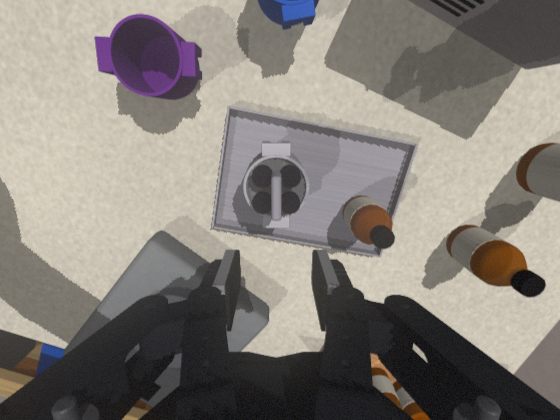

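View pics/side13.png

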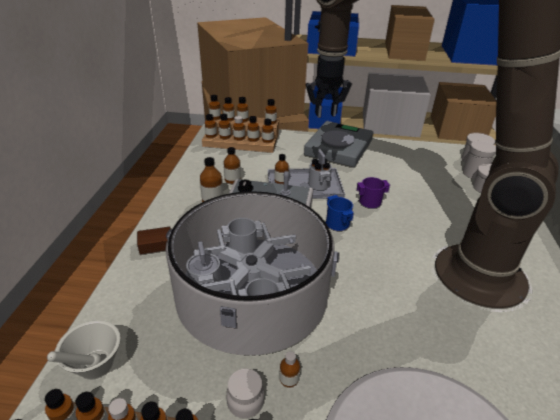

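The scene and wrist views show the bucket upright in the free half of the tray beside the bottle. The toggle is upright. The weight fin is at (671.3, 199.7) against (671.3, 199.6) before, so the rotor has not turned. The other buckets still hang and the gripper is clear, so I'm handing in.

```bash
python3 -c "
from cell import r
print(r.hand_in())"
```

```text
the job is handed in; nothing more can be done
None
```

The job is done and handed in at about 19.3 s of the 69 s allowed; the hand-in reported no verdict.

- **Toggle:** I closed the jaws round the bat, centred on its pivot, to bring it from brake to off. It stood upright both after release and in the last images. I judged the angle by eye against its known pivot rather than measuring it to the 0.08 rad limit.
- **Lift:** I took the vial bucket by its fin and raised it straight up, with less than 0.5 mm of sideways drift and wrist forces under about 5 N. The weight bucket's fin was at (671.3, 199.7) mm afterwards against (671.3, 199.6) before, so the rotor was not dragged round.
- **Placing:** I lowered the bucket onto the tray floor in 0.5–1 mm steps until contact, about 8 N. Then I let go and withdrew straight up.
- **Last views:** The bucket stands upright beside the bottle, the other three buckets hang in place, nothing else has visibly moved, and the gripper is clear.
- **Disagreement:** The scene and wrist views put the tray's centre about 8 mm apart. I aimed between them, which left more than 10 mm to the tray walls and a wide gap to the bottle.

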